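# Poke the stuck insert out of the centrifuge bucket on the ejector stud

### The job

The tube insert is stuck deep in one of the two centrifuge buckets. Set that bucket, right way up, down over the upright stud of the ejector stand, feeling for the access hole in its floor, and press it down until it sits on the stud's collar and the insert has been poked up out of its grip; never lean the bucket on the stand with more than about 20 N. Then lift the insert out and stand it upright on the floor of the wash tray beside the other insert, leaving the bucket standing on the stud and everything else where it is.

Things in the scene. Friction and masses are not known exactly. Their poses are not given: they have to be found in the camera images.
- bucket_mid (a point): Centre of the loose upright aluminium bucket with the stuck insert: 46 mm diameter, 50 mm tall, about 0.22 kg, z up. Two lugs (10 mm thick) stick out 8 mm along its +y and -y, 15 mm above this point, so close the fingers along its x. Grip it 12 to 15 mm under the rim: the insert will rise 22 mm above the rim between the fingers. Bore 30 mm. Pushed off-centre it can tilt in the grip.
- bucket_hole (a point): Centre of the same bucket's underside, 25 mm below its centre: a round access hole of 12 mm diameter goes straight up through the 8 mm thick floor. Three sprung balls in the bore, 22 mm above this point, grip the insert: about 8 to 15 N push it up; after 17 mm of rise it is past the balls and free. Before that, pulling the insert would lift the bucket too.
- insert_mid (a point): Centre of the stuck insert: a loose grey plastic sleeve, 28 mm diameter, 40 mm tall, 30 g, z up, with a 17 mm tube bore open at the top and a closed bottom. At first it stands on the bucket's floor, its top 2 mm below the rim, so it cannot be gripped. With the bucket down on the collar its top stands 22 mm above the rim.
- stand: Fixed ejector stand: grey foot plate 110 (x) by 66 mm (y), top 10 mm above the table. Origin on the table under its middle, z up. A steel stud is clamped in a slot along x, at y = 0 and anywhere from x = -10 to +10 mm; where is not measured: see or feel it. Its collar (30 mm diameter) has its top at 16 mm; above it a 9 mm pin with a domed tip, tip at 48 mm. The bucket sits on the collar, pin in its hole.
- tray: Fixed shallow white plastic wash tray, 180 (x) by 120 (y) by 18 mm, floor and walls 3 mm thick, rim bead up to 20.5 mm. Origin on the table under its middle, z up. The other insert stands 40 to 65 mm from the middle along +x; the -x half is empty.
- spare_insert_mid (a point): Centre of the other, identical insert (28 mm diameter, 40 mm tall), standing loose in the +x half of the tray. To be left standing.
- spare_bucket_mid (a point): Centre of the second, identical but empty bucket, standing loose on the table. To be left alone.
- brown_bottle: Loose brown medicine bottle with a pale cap, 36 mm diameter, 75 mm tall, origin at the centre of its underside; a bystander.
- small_bottle: Loose small brown bottle with a grey cap, 28 mm diameter, 58 mm tall, origin at the centre of its underside; a bystander.
- dish: Loose flat clear dish, 69 mm diameter, 15 mm high, origin at the centre of its underside; a bystander.
Not all that is in view belongs to the job. Leave any red look-alike of the part that bears bucket_mid alone.

How it is judged:
By the outcome, as a careful person would: the job done as asked, in the order asked, and still so for the second after the job is handed in, with the robot touching nothing.
It also fails if it takes over 64 s, if anything falls off the work surface, if the arm or the gripper's body presses on something with over 40 N, if the wrist force passes 120 N, or if a joint passes its speed limit or range.

### The arm

A 6-joint arm with a two-finger parallel gripper is mounted at the origin on a cart in front of the work surface, level with it; the furniture and walls round the work are solid. World frame = base frame: x ahead of the robot, y to its left, z up, the work surface at z = 0. Lengths are in m, angles in rad, forces in N, time in s.
With the tool pointing down it reaches from about 0.375 to 0.9 m from the base axis. Payload 3.1 kg.
Tool frame: the origin (TCP) lies at the very end of the fingers, on their centre line; the grasp point (between the pads) lies 19 mm behind it; z points along the fingers, y is the direction in which the jaws open and shut (so a half turn about z gives the same grasp; the last joint's range is limited). The gripper opens to 87 mm and grips with 3 to 60 N. Pads are 19 mm wide; open, the fingers measure 117 mm over their backs; the gripper's body (75 mm by 190 mm) begins 51 mm behind the grasp point.
Start: joints at [1.002, 0.527, 1.433, -0, 1.181, -0.178], TCP at [0.238, 0.578, 0.223] pointing down, gripper open.
Joint ranges: [-3.08, 3.08], [-0.75, 2.2], [0.22, 2.44], [-1.43, 4.57], [0, 2.65], [-2.85, 2.85]. Speed limits (rad/s): [2.79, 2.79, 3.14, 3.14, 3.14, 3.14].

### API

Orientations are given as a unit quaternion [x, y, z, w].
In Python, from rig import robot gives the robot as it stands. The module is installed in compiled form; this text tells all that it offers.
- The arm moves only by the tool carry_out, never from a script. Its argument "series" is a list of rows, each a list of 7 numbers: the shift along the tool's x, y, z in mm, then the turn, a rotation vector about the tool's x, y, z in degrees, then the gripper command: -1 is shut, 1 is fully open, values between are in proportion. In form: [[tx, ty, tz, rx, ry, rz, claw], ...]. A call has 1 to 8 rows; each row is the pose to reach, as a shift and turn from the pose measured when the call began, along the tool's axes at that moment; what a row does not reach only later rows make up. A row lasts 1/8 s, in which the tool goes at most 62.5 mm and 10.7 degrees, less where a joint would pass 70% of its speed; a pose out of reach is approached as far as the arm can. A call with a gripper value outside its range is refused whole. The fingers move at their own pace and stop on an object; "force" is the grip in N (left out, the last holds). Time passes only in rows, so rows that repeat a pose let the fingers close. It gives the time, the measured TCP pose, the force and the opening at its end, in the units of the state.
- robot.get_obs(): the state, without advancing time (a new reading comes with each control period).
- robot.camera(name): name is "side" or "top"; returns a dict with "pixels" (400x640x3 uint8, red, green, blue), "fx", "fy", "cx", "cy" (pixels), "position" and "attitude" of the camera in the world. Camera axes: x right, y down, z forward; pixel columns grow to the right and rows downward; lengths in m; the calibration is good to about 2 mm. A picture is of the moment at which its call begins. There is no depth.
- robot.hand_in(): hands the job in, once; it reports no verdict.
The state is a dict: "time": time; "q": joint angles; "joint_velocities": joint speeds; "joint_torque": joint torques, N m; "position": TCP position; "tool_rot": TCP orientation; "ft_force": force on the tool from outside, world axes, zero at the start; "moment": the same for the moment, N m; "grip_width": finger opening in m.
Only numpy, scipy, OpenCV 4.12 (cv2) and the standard library are available. Lean on these libraries where they do the work, as an engineer would, in place of code of your own. Each camera call takes 0.05 s, during which the arm holds its last target.

## Working session

There is one attempt and no reset: what is moved stays moved. The work goes in short steps, Python scripts to look and compute and a tool call to move; the robot and the scene stay as the last step left them, time stands still between calls to the robot, and variables do not carry over. Pictures are saved under pics/ and viewed, and the job is handed in when it is done.

Besides the shell and the picture viewer there is one more tool, called after "Emit:" as name(argument=value, ...) on one line, values as JSON. carry_out: Moves the arm, as the interface text tells. Its arguments: {"type":"object","properties":{"series":{"type":"array"},"force":{"type":"number"}},"required":["series"]}

```bash
mkdir -p pics; cat > h.py <<'E'
import numpy as np, cv2
from scipy.spatial.transform import Rotation as R
from rig import robot
def grab(name,fn):
    c=robot.camera(name); cv2.imwrite('pics/'+fn,c['pixels'][:,:,::-1]); return c
def rot(c):
    a=np.array(c['attitude'],float)
    return R.from_quat(a).as_matrix() if a.size==4 else a.reshape(3,3)
def ray(c,u,v):
    d=rot(c)@np.array([(u-c['cx'])/c['fx'],(v-c['cy'])/c['fy'],1.]); return np.array(c['position'],float),d
def onz(c,u,v,z):
    p,d=ray(c,u,v); return p+d*(z-p[2])/d[2]
def proj(c,P):
    q=rot(c).T@(np.array(P,float)-np.array(c['position'])); return np.array([c['fx']*q[0]/q[2]+c['cx'],c['fy']*q[1]/q[2]+c['cy']])
E
python3 - <<'E'
from h import *
import pickle
for n in('side','top'):
    c=grab(n,n+'0.png'); pickle.dump(c,open(n+'0.pkl','wb'))
    print(n,{k:v for k,v in c.items() if k!='pixels'}, rot(c).round(3).tolist())
print(robot.get_obs())
E
```

```text
side {'fx': 502.5970883470896, 'fy': 502.5970883470896, 'cx': 328.47367916087626, 'cy': 204.80980581342766, 'position': array([0.42810944, 1.04902058, 0.52580389]), 'attitude': array([-0.04779835,  0.83362328, -0.54833404,  0.04601447])} [[-0.991, -0.029, 0.129], [-0.13, 0.394, -0.91], [-0.024, -0.919, -0.394]]
top {'fx': 459.2887473513154, 'fy': 459.2887473513154, 'cx': 326.5262100335335, 'cy': 194.56535848211803, 'position': array([0.4032646 , 0.01611825, 0.91477595]), 'attitude': array([-0.70113273,  0.70717852, -0.0730828 ,  0.05450084])} [[-0.011, -0.984, 0.18], [-1.0, 0.006, -0.027], [0.025, -0.18, -0.983]]
{'time': 0.1, 'q': array([ 1.00150764e+00,  5.28407010e-01,  1.43378255e+00, -1.81300157e-06,
        1.18138728e+00, -1.78520507e-01]), 'joint_velocities': array([ 0.00036336, -0.00210265, -0.00209837,  0.00098912, -0.00101779,
       -0.00104795]), 'joint_torque': array([-7.92696119e-04, -4.40986812e+01, -1.77150017e+01,  6.34558685e-02,
        5.34499018e-02, -7.41232748e-05]), 'position': array([0.23768418, 0.57732492, 0.22164605]), 'tool_rot': array([ 1.94142898e-01,  9.80972757e-01, -9.23853408e-04, -3.61584456e-04]), 'ft_force': array([-0.13202545,  0.37415792,  0.11334993]), 'moment': array([-0.04814433,  0.00192504, -0.00382513]), 'grip_width': 0.08687111292658016}
```

View pics/side0.png

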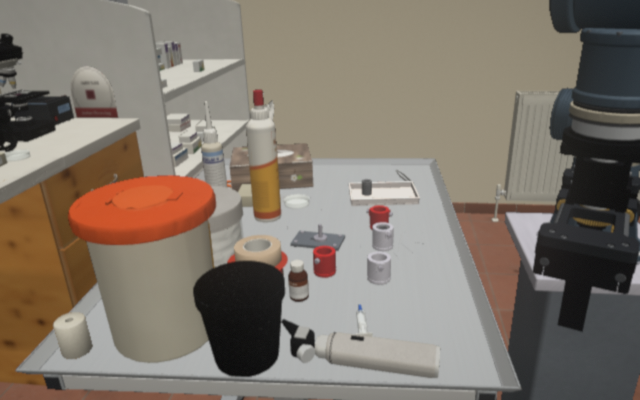

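View pics/top0.png

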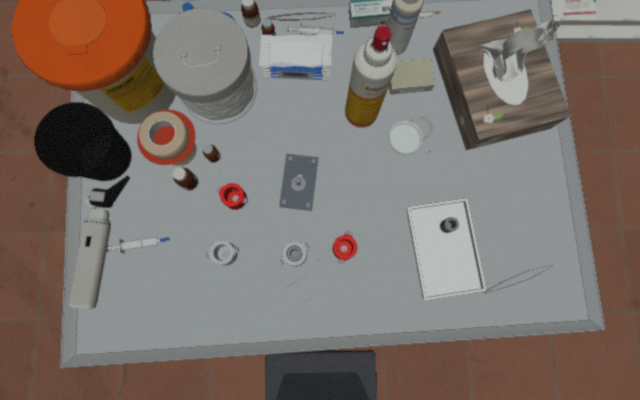

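```bash
python3 - <<'E'
import pickle,cv2,numpy as np
t=pickle.load(open('top0.pkl','rb'))['pixels'][:,:,::-1]; s=pickle.load(open('side0.pkl','rb'))['pixels'][:,:,::-1]
a=cv2.resize(t[140:280,190:360],None,fx=4.7,fy=4.2,interpolation=cv2.INTER_CUBIC)
a=cv2.resize(t[140:280,190:360],None,fx=4.2,fy=4.2,interpolation=cv2.INTER_CUBIC)
cv2.imwrite('pics/tz.png',a)
cv2.imwrite('pics/sz.png',cv2.resize(s[170:300,270:430],None,fx=4.5,fy=4.5,interpolation=cv2.INTER_CUBIC))
cv2.imwrite('pics/tz2.png',cv2.resize(t[190:310,390:560],None,fx=4.2,fy=4.2,interpolation=cv2.INTER_CUBIC))
E
```

```text
(no output)
```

View pics/tz.png

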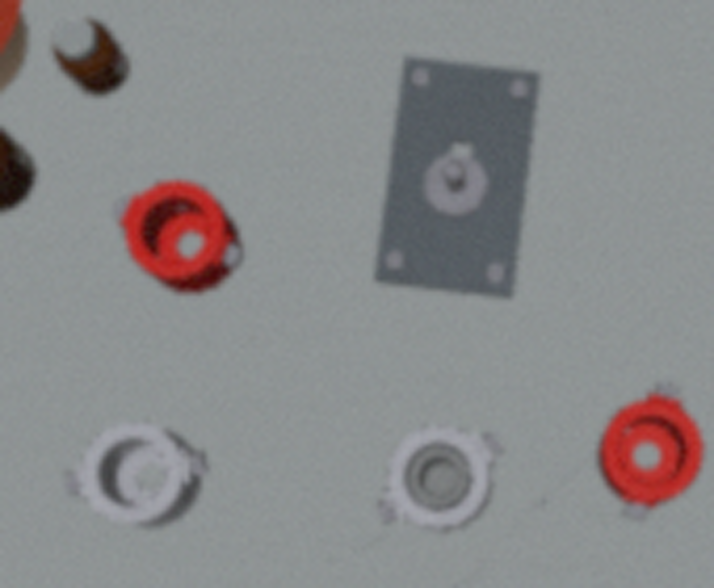

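View pics/sz.png

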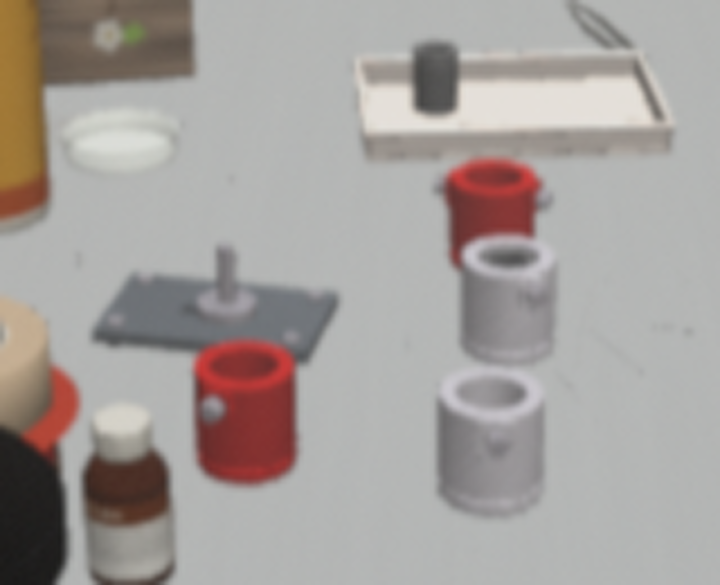

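View pics/tz2.png

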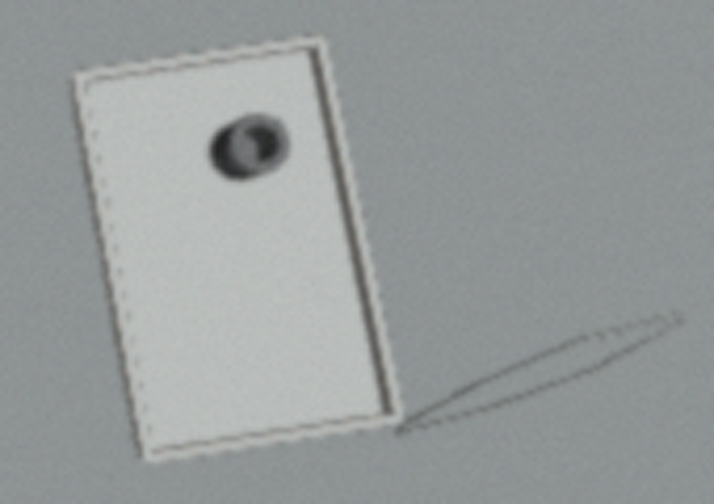

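```bash
python3 - <<'E'
from h import *
import pickle
c=pickle.load(open('top0.pkl','rb')); t=c['pixels']; g=t.astype(int)
print(g[253,270:322].tolist()[::2])
# purple-ness: G lower relative to R
m=((g[...,0]-g[...,1])>-1).astype(np.uint8)*255
lab=cv2.cvtColor(t,cv2.COLOR_RGB2LAB).astype(int)
roi=(slice(225,285),slice(195,365))
m=((lab[...,1]>=128)).astype(np.uint8)*255
cv2.imwrite('pics/m.png',cv2.resize(np.hstack([m[140:280,190:360],t[140:280,190:360,1]]),None,fx=2.3,fy=2.3,interpolation=0))
# foot plate
p=(lab[...,0]<115).astype(np.uint8)
n,l,st,ce=cv2.connectedComponentsWithStats(p[140:220,265:335])
for i in range(1,n):
  if st[i,4]>100: 
    ys,xs=np.where(l==i); r=cv2.minAreaRect(np.float32(np.c_[xs+265,ys+140])); print(st[i],r,cv2.boxPoints(r))
    print([onz(c,u,v,.01)[:2].round(4).tolist() for u,v in cv2.boxPoints(r)])
E
```

```text
[[141, 147, 146], [142, 148, 148], [144, 148, 149], [144, 149, 149], [140, 148, 148], [144, 148, 149], [146, 146, 151], [160, 162, 168], [116, 119, 123], [113, 117, 117], [81, 82, 81], [118, 121, 122], [123, 124, 126], [124, 126, 127], [119, 122, 122], [113, 116, 117], [131, 132, 137], [162, 163, 170], [133, 135, 140], [140, 147, 147], [141, 147, 147], [142, 147, 149], [141, 149, 148], [142, 147, 147], [142, 148, 147], [138, 145, 145]]
[  15   14   38   57 1457] ((298.453857421875, 181.86924743652344), (32.124996185302734, 53.45896530151367), 7.125016689300537) [[279.2     206.40001]
 [285.8308  153.35387]
 [317.7077  157.33849]
 [311.0769  210.38463]]
[[0.5451, 0.0857], [0.6541, 0.0731], [0.6455, 0.0084], [0.5367, 0.0224]]
```

View pics/m.png

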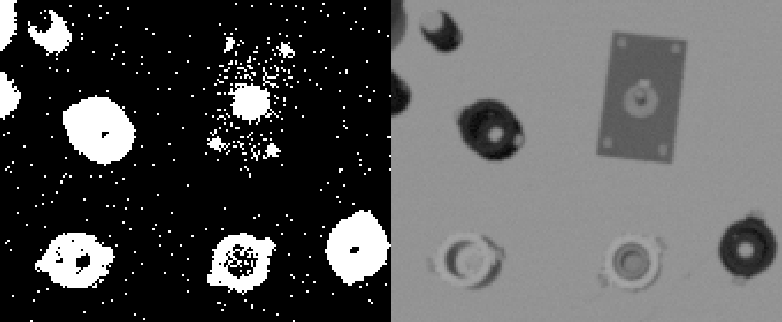

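```bash
python3 - <<'E'
from h import *
import pickle
c=pickle.load(open('top0.pkl','rb')); t=c['pixels']; s=pickle.load(open('side0.pkl','rb'))['pixels']
a=cv2.resize(t[160:205,272:325],None,fx=14,fy=12,interpolation=cv2.INTER_CUBIC)
a=cv2.resize(t[165:201,275:321],None,fx=8,fy=8,interpolation=0)
b=cv2.resize(s[215:255,285:355],None,fx=6,fy=6,interpolation=0)
b2=cv2.resize(t[233:273,270:320],None,fx=8,fy=8,interpolation=0)
b3=cv2.resize(s[215:255,360:400],None,fx=8,fy=8,interpolation=0)
H=np.zeros((600,800,3),np.uint8)
H[:288,:368]=a; H[:240,378:798]=b; H[270:590,0:400]=b2; H[270:590,410:730]=b3
cv2.imwrite('pics/zz.png',H[:,:,::-1])
E
```

```text
(no output)
```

View pics/zz.png

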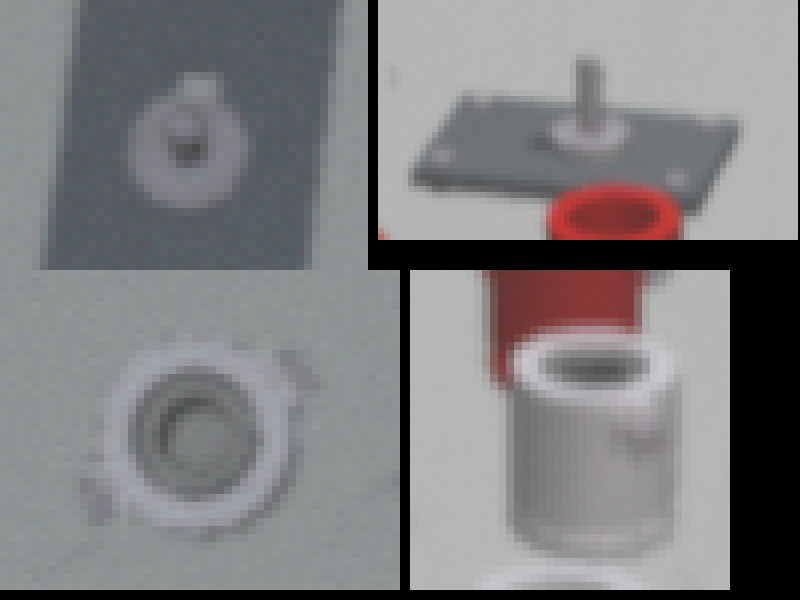

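```bash
python3 - <<'E'
from h import *
import pickle
C={'top':pickle.load(open('top0.pkl','rb')),'side':pickle.load(open('side0.pkl','rb'))}
def blob(name,x0,x1,y0,y1,f,scale=4,show=None):
    im=cv2.resize(C[name]['pixels'][y0:y1,x0:x1],None,fx=scale,fy=scale,interpolation=cv2.INTER_CUBIC).astype(int)
    m=f(im).astype(np.uint8); m=cv2.morphologyEx(m,cv2.MORPH_OPEN,np.ones((3,3),np.uint8))
    cs,_=cv2.findContours(m,cv2.RETR_EXTERNAL,cv2.CHAIN_APPROX_NONE)
    out=[]
    for k in sorted(cs,key=cv2.contourArea)[::-1][:2]:
        k=cv2.convexHull(k)
        if len(k)<6: continue
        (cx,cy),ax,an=cv2.fitEllipse(k); M=cv2.moments(k)
        tr=lambda a,b:((a+.5)/scale-.5+x0,(b+.5)/scale-.5+y0)
        out.append((tr(cx,cy),tr(M['m10']/M['m00'],M['m01']/M['m00']),np.array(ax)/scale))
    return out
def rep(tag,name,z,*a):
    for e,m,ax in blob(name,*a): print(tag,name,np.round(e,2),np.round(m,2),ax.round(1),'world',onz(C[name],*e,z)[:2].round(4),onz(C[name],*m,z)[:2].round(4))
L=lambda im:im.mean(2)
rep('bore','top',.050,278,312,237,270,lambda im:L(im)<138)
rep('rim','top',.050,278,312,237,270,lambda im:(L(im)>151))
rep('rimside','side',.050,366,402,221,240,lambda im:(L(im)>180))
rep('boreside','side',.050,372,394,221,238,lambda im:L(im)<150)
rep('collar','top',.016,285,312,168,196,lambda im:(L(im)>108)&(im[...,0]>=im[...,1]-1))
rep('spare','top',.043,430,470,208,240,lambda im:L(im)<150)
print(C['side']['pixels'][228,366:402].mean(1).round().tolist())
# tray
c=C['top'];t=c['pixels'].astype(int)
m=(L(t)>165).astype(np.uint8); m[:190]=0;m[310:]=0;m[:,:395]=0;m[:,500:]=0
ys,xs=np.where(cv2.morphologyEx(m,cv2.MORPH_OPEN,np.ones((3,3),np.uint8))); r=cv2.minAreaRect(np.float32(np.c_[xs,ys])); print(r)
print([onz(c,u,v,.0205)[:2].round(4).tolist() for u,v in cv2.boxPoints(r)], onz(c,*r[0],.02))
# pin in side: columns
print(C['side']['pixels'][222:236,312:330].mean(2).round().astype(int))
E
```

```text
bore top [293.9  253.08] [293.89 253.08] [16.6 16.7] world [0.4505 0.0546] [0.4505 0.0546]
bore top [299.01 259.3 ] [300.46 261.  ] [12.1 19.7] world [0.4388 0.0451] [0.4357 0.0424]
rim top [293.7  252.48] [293.81 252.54] [23.3 26.4] world [0.4516 0.055 ] [0.4515 0.0548]
rimside side [396.99 229.78] [394.39 229.47] [19.9 25.7] world [0.4201 0.0746] [0.4257 0.0736]
rimside side [367.39 232.58] [367.65 231.47] [ 5.7 24.9] world [0.4821 0.0932] [0.4819 0.0878]
boreside side [381.29 231.5 ] [381.41 229.3 ] [21.7 34.8] world [0.4531 0.0856] [0.4532 0.075 ]
boreside side [382.72 226.65] [382.69 226.67] [ 5.  12.6] world [0.4508 0.0617] [0.4509 0.0618]
collar top [297.97 183.43] [298.08 183.47] [14.1 14.7] world [0.5903 0.0483] [0.5902 0.048 ]
spare top [448.76 224.69] [448.75 224.71] [15.4 20.2] world [ 0.5022 -0.2419] [ 0.5021 -0.2419]
spare top [467.66 219.1 ] [467.33 217.89] [ 3.3 35.7] world [ 0.5127 -0.2792] [ 0.515  -0.2788]
[181.0, 181.0, 180.0, 168.0, 128.0, 95.0, 107.0, 152.0, 182.0, 192.0, 182.0, 164.0, 143.0, 123.0, 111.0, 104.0, 98.0, 96.0, 97.0, 101.0, 110.0, 134.0, 156.0, 180
[... 652 characters left out ...]
181 182 182 181 181 180]
 [181 180 181 180 181 168 130 116 122 131 151 174 182 181 181 181 181 180]
 [181 180 181 181 180 170 133 117 122 132 153 175 181 182 180 181 181 181]
 [181 181 180 181 181 169 132 116 122 133 157 177 181 181 181 180 180 180]
 [176 177 178 179 179 168 132 116 122 133 157 176 181 181 180 180 180 180]
 [159 163 165 167 171 162 128 115 122 132 155 172 178 178 179 179 180 181]
 [134 138 139 141 144 138 117 114 122 128 140 157 164 165 167 171 173 174]
 [119 120 121 122 126 125 112 113 122 122 125 138 143 142 142 145 148 151]
 [116 117 120 126 134 138 123 115 121 122 126 141 142 134 126 124 125 127]
 [116 121 133 143 150 150 129 117 120 124 134 152 153 146 134 122 117 119]]
```

```bash
python3 - <<'E'
from h import *
import pickle
ct=pickle.load(open('top0.pkl','rb'));cs=pickle.load(open('side0.pkl','rb'))
print('pin tip top',onz(ct,299.5,175.1,.046))
for z,v in((.048,224),(.03,230)):
    for y in(.044,.048,.052):
        print(z,y,proj(cs,[.5903,y,z]).round(2))
# edge profile of pin in side row 226-229, background 181
g=181-cs['pixels'][226:230,314:328].mean(2); print((g*np.arange(314,328)).sum(1)/g.sum(1))
for P in([.5903,.048,.016],[.5903,.048,.048]): print(proj(ct,P))
for P in([.4505,.0546,.05],[.4505,.0546,0]): print(P,proj(cs,P))
print(robot.get_obs()['tool_rot'], R.from_quat(robot.get_obs()['tool_rot']).as_matrix().round(3))
E
```

```text
pin tip top [0.60052972 0.04422861 0.046     ]
0.048 0.044 [320.27 221.85]
0.048 0.048 [320.01 222.61]
0.048 0.052 [319.75 223.38]
0.03 0.044 [320.51 229.09]
0.03 0.048 [320.26 229.87]
0.03 0.052 [320.   230.66]
[319.52817824 319.69407497 319.71804511 319.65189873]
[298.09760456 183.44222852]
[297.50861027 180.06130143]
[0.4505, 0.0546, 0.05] [382.98556308 225.24367438]
[0.4505, 0.0546, 0] [382.56904513 245.58553892]
[ 1.94142898e-01  9.80972757e-01 -9.23853408e-04 -3.61584456e-04] [[-0.925  0.381 -0.001]
 [ 0.381  0.925 -0.002]
 [ 0.    -0.002 -1.   ]]
```

```bash
cat >> h.py <<'E'
def state():
    o=robot.get_obs(); Rm=R.from_quat(o['tool_rot']); y=Rm.as_matrix()[:,1]
    print('t %.2f pos %s yaw(y) %.1f f %s mom %s w %.4f'%(o['time'],np.array(o['position']).round(4),np.degrees(np.arctan2(y[1],y[0])),np.array(o['ft_force']).round(1),np.array(o['moment']).round(2),o['grip_width']),'tilt',Rm.as_matrix()[:,2].round(4)); return o
def plan(tgt,yaw):
    o=state(); Rm=R.from_quat(o['tool_rot']); a=np.radians(yaw)
    y=np.array([np.cos(a),np.sin(a),0]); z=np.array([0,0,-1.]); x=np.cross(y,z)
    T=R.from_matrix(np.c_[x,y,z])
    d=Rm.inv().apply(np.array(tgt)-o['position'])*1000; rv=np.degrees((Rm.inv()*T).as_rotvec())
    print('shift',d.round(1),'turn',rv.round(1),'dist',np.linalg.norm(d).round(1)); return d,rv
E
python3 -c "
from h import *
plan([.4505,.0546,.10],32.2)"
```

```text
t 0.10 pos [0.2377 0.5773 0.2216] yaw(y) 67.6 f [-0.1  0.4  0.1] mom [-0.05  0.   -0.  ] w 0.0869 tilt [-0.0011 -0.0017 -1.    ]
shift [-395.9 -402.   122.3] turn [-0.1  0.  35.4] dist 577.3
```

Emit:
carry_out(series=[[-396,-402,40,0,0,35.4,1],[-396,-402,40,0,0,35.4,1],[-396,-402,60,0,0,35.4,1],[-396,-402,80,0,0,35.4,1],[-396,-402,100,0,0,35.4,1],[-396,-402,122,0,0,35.4,1],[-396,-402,122,0,0,35.4,1],[-396,-402,122,0,0,35.4,1]], force=20)

```text
time: 1.1
position: [0.4223, 0.1241, 0.1243]
tool_rot: [0.483, 0.876, -0.001, 0.0]
ft_force: [1.4, 0.1, 0.4]
grip_width: 0.0871
```

Emit:
carry_out(series=[[0,0,0,0,0,0,1]])

```text
time: 1.23
position: [0.4238, 0.1206, 0.1232]
tool_rot: [0.486, 0.874, -0.001, -0.0]
ft_force: [0.5, 0.4, 0.1]
grip_width: 0.0869
```

```bash
python3 -c "
from h import *
plan([.4505,.0546,.10],32.2)"
```

```text
t 1.23 pos [0.4238 0.1206 0.1232] yaw(y) 31.8 f [0.5 0.4 0.1] mom [-0.06  0.06 -0.06] w 0.0869 tilt [-0.0016 -0.0019 -1.    ]
shift [-70.1 -12.   23.2] turn [-0.1  0.  -0.4] dist 74.8
```

Move above and take a check picture before descending.

Emit:
carry_out(series=[[-70,-12,23,0,0,0,1],[-70,-12,23,0,0,0,1],[-70,-12,23,0,0,0,1]])

```text
time: 1.6
position: [0.4501, 0.0549, 0.1]
tool_rot: [0.487, 0.873, -0.001, -0.001]
ft_force: [-0.6, 0.2, 0.8]
grip_width: 0.0869
```

```bash
python3 -c "
from h import *
plan([.4505,.0546,.018],32.2)
a=grab('side','s1.png')['pixels'];b=grab('top','t1.png')['pixels']
cv2.imwrite('pics/c1.png',np.hstack([cv2.resize(a[130:280,300:440],None,fx=2.8,fy=2.8),cv2.resize(b[180:330,220:360],None,fx=2.8,fy=2.8)])[:,:,::-1])"
```

```text
t 1.60 pos [0.4501 0.0549 0.1   ] yaw(y) 31.7 f [-0.6  0.2  0.8] mom [-0.12  0.03  0.03] w 0.0869 tilt [-0.0029 -0.0015 -1.    ]
shift [-0.4  0.4 82. ] turn [-0.2 -0.  -0.5] dist 82.0
```

View pics/c1.png

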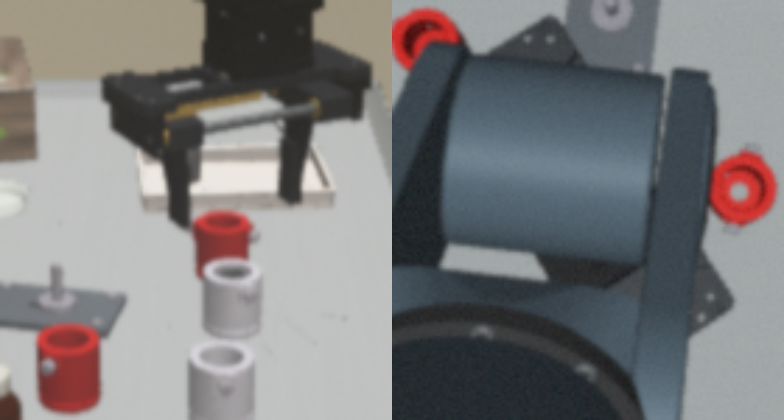

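Emit:
carry_out(series=[[-0.4,0.4,50,0,0,0,1],[-0.4,0.4,72,0,0,0,1],[-0.4,0.4,82,0,0,0,1],[-0.4,0.4,82,0,0,0,0.3],[-0.4,0.4,82,0,0,0,0]])

```text
time: 2.33
position: [0.4502, 0.0561, 0.0193]
tool_rot: [0.486, 0.874, -0.001, -0.0]
ft_force: [0.3, -0.4, 0.7]
grip_width: 0.0739
```

Emit:
carry_out(series=[[0,0,0,0,0,0,-0.1],[0,0,0,0,0,0,-0.3],[0,0,0,0,0,0,-1],[0,0,0,0,0,0,-1]], force=20)

```text
time: 2.82
position: [0.4505, 0.056, 0.0196]
tool_rot: [0.486, 0.874, -0.001, 0.0]
ft_force: [-0.1, 0.6, 4.3]
grip_width: 0.045
```

```bash
python3 -c "
from h import *
state()
a=grab('side','s2.png')['pixels']
cv2.imwrite('pics/c2.png',cv2.resize(a[150:290,300:440],None,fx=4,fy=4)[:,:,::-1])"
```

```text
t 2.83 pos [0.4505 0.056  0.0196] yaw(y) 31.9 f [-0.1  0.6  4.3] mom [ 0.09 -0.03 -0.03] w 0.0450 tilt [-3.0e-04 -1.7e-03 -1.0e+00]
```

View pics/c2.png

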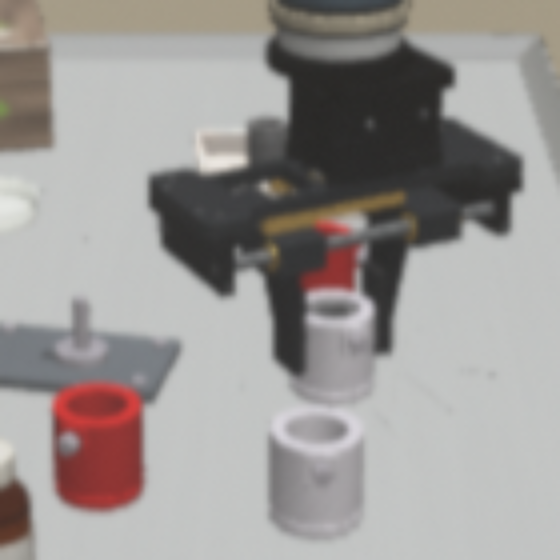

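Emit:
carry_out(series=[[0,0,0,0,0,0,-1],[0,0,-8,0,0,0,-1],[0,0,-30,0,0,0,-1],[0,0,-60,0,0,0,-1],[0,0,-68,0,0,0,-1],[0,0,-68,0,0,0,-1]], force=45)

```text
time: 3.62
position: [0.4505, 0.0561, 0.0878]
tool_rot: [0.486, 0.874, -0.001, 0.001]
ft_force: [-0.6, -0.1, -3.9]
grip_width: 0.0445
```

```bash
python3 -c "
from h import *
plan([.5903-.0006,.048+.001,.0196+.065],31.9)
a=grab('side','s3.png')['pixels']
cv2.imwrite('pics/c3.png',cv2.resize(a[150:290,300:440],None,fx=4,fy=4)[:,:,::-1])"
```

```text
t 3.62 pos [0.4505 0.0561 0.0878] yaw(y) 31.9 f [-0.6 -0.1 -3.9] mom [-0.06  0.01 -0.02] w 0.0445 tilt [ 3.0e-04 -1.8e-03 -1.0e+00]
shift [-79.5 114.4   3.3] turn [-0.   0.1 -0. ] dist 139.4
```

View pics/c3.png

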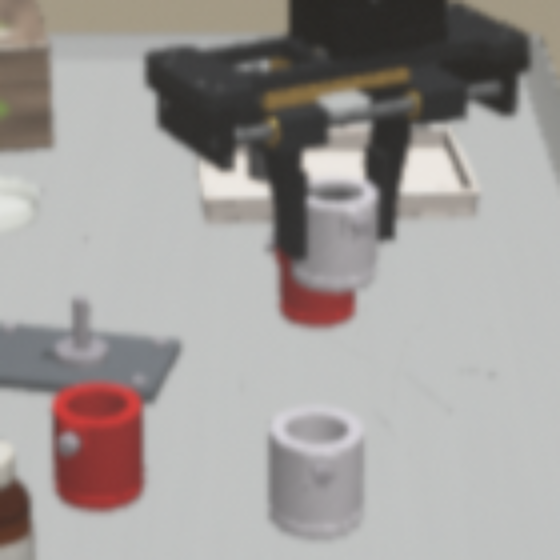

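Emit:
carry_out(series=[[-25,36,0,0,0,0,-1],[-55,79,0,0,0,0,-1],[-79.5,114.4,0,0,0,0,-1],[-79.5,114.4,3,0,0,0,-1],[-79.5,114.4,3,0,0,0,-1],[-79.5,114.4,3,0,0,0,-1]])

```text
time: 4.42
position: [0.5869, 0.0494, 0.0831]
tool_rot: [0.486, 0.874, -0.002, -0.002]
ft_force: [0.4, 0.5, -2.5]
grip_width: 0.0442
```

```bash
python3 -c "
from h import *
plan([.5903-.0006,.048+.001,.0196+.065],31.9)
a=grab('side','s4.png')['pixels'];b=grab('top','t4.png')['pixels']
cv2.imwrite('pics/c4.png',np.hstack([cv2.resize(a[180:270,280:370],None,fx=6,fy=6,interpolation=cv2.INTER_CUBIC),cv2.resize(b[120:240,250:310],None,fx=4.5,fy=4.5)])[:540,:,::-1])"
```

```text
t 4.42 pos [0.5869 0.0494 0.0831] yaw(y) 31.9 f [ 0.4  0.5 -2.5] mom [-0.09  0.02  0.01] w 0.0442 tilt [-0.005  -0.0012 -1.    ]
shift [-1.8  2.1 -1.5] turn [-0.3 -0.1 -0. ] dist 3.2
```

View pics/c4.png

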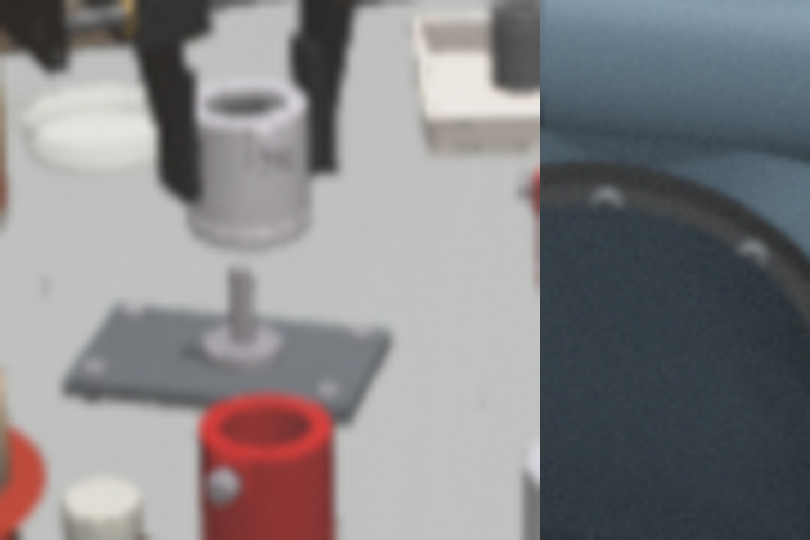

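Emit:
carry_out(series=[[-1.8,2.1,0,-0.3,0,0,-1],[-1.8,2.1,0,-0.3,0,0,-1],[-1.8,2.1,0,-0.3,0,0,-1]])

```text
time: 4.9
position: [0.5907, 0.0488, 0.084]
tool_rot: [0.486, 0.874, 0.001, 0.0]
ft_force: [-0.6, -0.2, -1.8]
grip_width: 0.0445
```

```bash
python3 -c "
from h import *
plan([.5903-.0006,.048+.001,.0196+.065],31.9)
a=grab('side','s5.png')
import pickle; pickle.dump(a,open('s5.pkl','wb'))
im=a['pixels'].astype(int).mean(2).round().astype(int)
for r in range(206,226,2): print(r,im[r,304:340])
for r in (227,229,231): print(r,im[r,304:340])
cv2.imwrite('pics/c5.png',cv2.resize(a['pixels'][185:260,280:360],None,fx=8,fy=8,interpolation=0)[:,:,::-1])"
```

```text
t 4.90 pos [0.5907 0.0488 0.084 ] yaw(y) 31.9 f [-0.6 -0.2 -1.8] mom [-0.11 -0.   -0.02] w 0.0445 tilt [ 0.0019  0.0013 -1.    ]
shift [ 0.7 -0.7 -0.6] turn [ 0.1 -0.  -0. ] dist 1.2
206 [131  71  46  45  44  48  54  80 120 134 138 142 147 152 155 153 148 152
 145 136 132 134 138 142 141 122  77  54  53  61 112 174 190 191 191 191]
208 [147  84  49  46  47  47  52  78 120 134 139 143 146 150 155 158 157 162
 161 157 151 153 153 149 143 130 115 107 116 130 149 181 191 191 191 191]
210 [177 137  87  55  46  48  53  78 118 133 138 142 148 153 155 158 160 163
 162 160 158 156 154 150 143 148 177 185 187 188 189 190 190 191 191 191]
212 [191 185 167 133  96  69  69  85 112 132 140 143 149 151 155 159 160 160
 159 159 158 156 155 149 142 149 180 189 191 191 191 191 191 190 191 192]
214 [192 191 191 187 179 155 128 124 130 135 139 143 147 152 155 158 158 158
 158 158 158 157 153 148 145 153 180 190 190 191 191 191 191 192 191 191]
216 [192 192 192 191 183 158 134 135 139 142 147 151 152 153 155 157 158 161
 161 162 165 163 163 165 154 150 168 186 191 190 191 191 191 191 191 190]
218 [191 19
[... 345 characters left out ...]
88 188 188 188 188 189
 188 188 191 191 191 191 191 191 191 191 191 191 190 191 192 192 192 191]
224 [191 192 191 191 191 191 192 192 192 191 191 192 191 185 171 170 173 177
 188 192 192 192 191 192 191 191 192 191 192 192 191 191 192 192 191 192]
227 [191 191 191 191 191 192 192 192 192 191 191 192 191 177 137 122 129 138
 160 184 192 192 192 192 192 191 190 191 191 192 191 191 192 192 191 191]
229 [189 188 190 190 191 192 192 192 192 191 191 191 191 179 140 123 129 141
 167 187 191 192 191 191 190 191 191 192 191 191 191 191 192 192 191 191]
231 [147 146 151 155 158 159 161 166 168 172 175 177 181 172 135 121 129 140
 164 183 188 189 189 190 191 191 191 192 192 191 191 192 192 192 192 193]
```

View pics/c5.png

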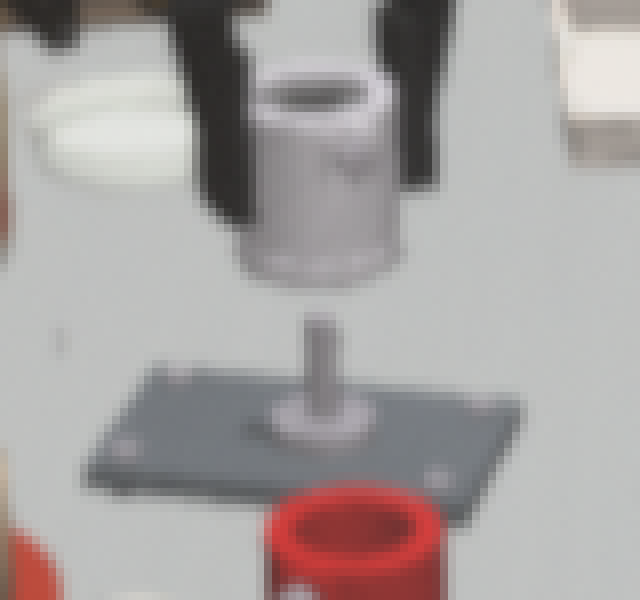

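```bash
python3 -c "
from h import *
import pickle
c=pickle.load(open('s5.pkl','rb'))
for y in(.044,.046,.048,.05,.052): print(y,proj(c,[.591,y+.023,.0644]).round(2),proj(c,[.591,y-.023,.0644+.05]).round(2),proj(c,[.591,y+.015,.016]).round(2), proj(c,[.591,y,.048]).round(2))
im=c['pixels'].astype(int).mean(2).round().astype(int)
print(im[190:240,319:322].mean(1).round())
"
```

```text
0.044 [318.19 219.52] [320.54 190.44] [319.43 237.66] [319.96 221.84]
0.046 [318.06 219.9 ] [320.41 190.77] [319.29 238.07] [319.83 222.22]
0.048 [317.92 220.29] [320.28 191.11] [319.16 238.48] [319.7 222.6]
0.05 [317.78 220.68] [320.15 191.44] [319.03 238.88] [319.57 222.99]
0.052 [317.64 221.07] [320.02 191.77] [318.9 239.3] [319.44 223.37]
[191. 192. 199. 199. 172. 135. 105.  95. 130. 180. 189. 179. 163. 154.
 149. 148. 151. 156. 159. 160. 160. 160. 160. 159. 158. 157. 159. 165.
 169. 161. 157. 176. 188. 186. 173. 151. 134. 130. 131. 131. 131. 130.
 128. 126. 126. 127. 132. 149. 161. 154.]
```

Emit:
carry_out(series=[[0,0,5,0,0,0,-1],[0,0,10,0,0,0,-1],[0,0,12,0,0,0,-1],[0,0,12,0,0,0,-1]])

```text
time: 5.45
position: [0.5904, 0.0489, 0.0715]
tool_rot: [0.486, 0.874, 0.001, 0.0]
ft_force: [0.2, -0.6, -2.9]
grip_width: 0.0444
```

```bash
python3 -c "
from h import *
plan([.5907,.0488,.071],31.9)"
```

```text
t 5.45 pos [0.5904 0.0489 0.0715] yaw(y) 31.9 f [ 0.2 -0.6 -2.9] mom [-0.07 -0.    0.04] w 0.0444 tilt [ 0.001   0.0014 -1.    ]
shift [-0.2  0.2  0.5] turn [ 0.1 -0.  -0. ] dist 0.6
```

Emit:
carry_out(series=[[-0.2,0.2,1.5,0,0,0,-1],[-0.2,0.2,2.5,0,0,0,-1],[-0.2,0.2,3.5,0,0,0,-1],[-0.2,0.2,4.0,0,0,0,-1]])

```text
time: 5.95
position: [0.5907, 0.0488, 0.0675]
tool_rot: [0.486, 0.874, 0.001, 0.0]
ft_force: [0.7, 0.2, -1.8]
grip_width: 0.0444
```

Emit:
carry_out(series=[[0,0,0.7,0,0,0,-1],[0,0,1.0,0,0,0,-1]])

```text
time: 6.2
position: [0.5907, 0.0488, 0.0665]
tool_rot: [0.486, 0.874, 0.001, 0.0]
ft_force: [0.1, 0.3, -2.7]
grip_width: 0.0444
```

Emit:
carry_out(series=[[0,0,0.7,0,0,0,-1],[0,0,1.4,0,0,0,-1],[0,0,2,0,0,0,-1]])

```text
time: 6.58
position: [0.5907, 0.0488, 0.0644]
tool_rot: [0.486, 0.874, 0.001, 0.0]
ft_force: [0.2, 0.2, -1.7]
grip_width: 0.0449
```

Emit:
carry_out(series=[[0,0,0.7,0,0,0,-1],[0,0,1.4,0,0,0,-1],[0,0,1.4,0,0,0,-1]])

```text
time: 6.95
position: [0.5907, 0.0488, 0.0629]
tool_rot: [0.486, 0.874, 0.001, 0.0]
ft_force: [0.0, 0.5, -3.3]
grip_width: 0.0444
```

Emit:
carry_out(series=[[0,0,0.8,0,0,0,-1],[0,0,1.6,0,0,0,-1],[0,0,2.2,0,0,0,-1]])

```text
time: 7.32
position: [0.5907, 0.0489, 0.0607]
tool_rot: [0.486, 0.874, 0.001, 0.0]
ft_force: [0.5, 1.2, -2.0]
grip_width: 0.0441
```

Emit:
carry_out(series=[[0,0,0.7,0,0,0,-1],[0,0,1.4,0,0,0,-1],[0,0,2,0,0,0,-1]])

```text
time: 7.7
position: [0.5908, 0.049, 0.0591]
tool_rot: [0.486, 0.874, 0.001, 0.0]
ft_force: [-0.4, 2.2, 2.6]
grip_width: 0.0443
```

```bash
python3 -c "
from h import *
state()
a=grab('side','s6.png')
cv2.imwrite('pics/c6.png',cv2.resize(a['pixels'][185:260,280:360],None,fx=7,fy=7,interpolation=cv2.INTER_CUBIC)[:,:,::-1])"
```

```text
t 7.70 pos [0.5908 0.049  0.0591] yaw(y) 31.9 f [-0.4  2.2  2.6] mom [0.12 0.21 0.06] w 0.0443 tilt [ 0.0012  0.0017 -1.    ]
```

View pics/c6.png

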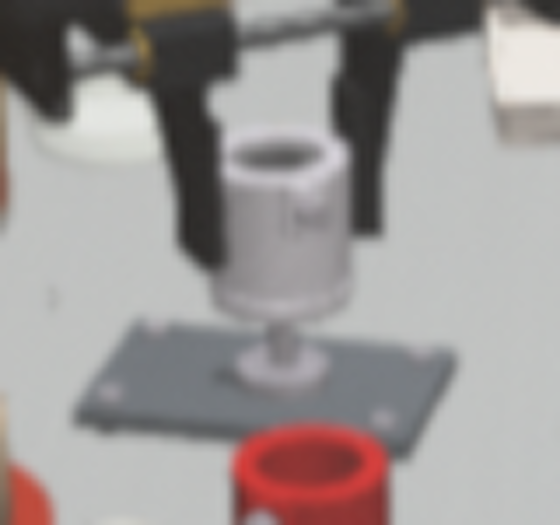

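Emit:
carry_out(series=[[0.4,0.3,0.5,0,0,0,-1],[0.4,0.3,1.2,0,0,0,-1]])

```text
time: 8.0
position: [0.5912, 0.0492, 0.0586]
tool_rot: [0.486, 0.874, 0.001, 0.001]
ft_force: [-2.2, 0.4, 6.8]
grip_width: 0.0445
```

Emit:
carry_out(series=[[0,0,0.6,0,0,0,-1],[0,0,1.2,0,0,0,-1]])

```text
time: 8.25
position: [0.5914, 0.0492, 0.0582]
tool_rot: [0.486, 0.874, 0.001, 0.001]
ft_force: [-2.1, -0.1, 6.3]
grip_width: 0.0447
```

Emit:
carry_out(series=[[0.2,-0.4,1,0,0,0,-1],[0.2,-0.4,2,0,0,0,-1]])

```text
time: 8.5
position: [0.5914, 0.0492, 0.0571]
tool_rot: [0.486, 0.874, 0.001, 0.002]
ft_force: [-1.0, 0.7, 6.6]
grip_width: 0.0448
```

Emit:
carry_out(series=[[0,0,1,0,0,0,-1],[0,0,2,0,0,0,-1]])

```text
time: 8.75
position: [0.5915, 0.0493, 0.0558]
tool_rot: [0.486, 0.874, 0.002, 0.002]
ft_force: [-3.2, 0.4, 7.9]
grip_width: 0.0445
```

```bash
python3 -c "
from h import *
state()"
```

```text
t 8.75 pos [0.5915 0.0493 0.0558] yaw(y) 31.9 f [-3.2  0.4  7.9] mom [0.02 0.51 0.08] w 0.0445 tilt [ 0.0044  0.0011 -1.    ]
```

```bash
python3 -c "
from h import *
plan([.5907,.0491,.053],31.9)"
```

```text
t 8.75 pos [0.5915 0.0493 0.0558] yaw(y) 31.9 f [-3.2  0.4  7.9] mom [0.02 0.51 0.08] w 0.0445 tilt [ 0.0044  0.0011 -1.    ]
shift [ 0.3 -0.8  2.8] turn [ 0.2  0.1 -0. ] dist 2.9
```

Emit:
carry_out(series=[[0.3,-0.8,1,0.2,0.1,0,-1],[0.3,-0.8,2,0.2,0.1,0,-1],[0.3,-0.8,3,0.2,0.1,0,-1]])

```text
time: 9.12
position: [0.5913, 0.0491, 0.0537]
tool_rot: [0.486, 0.874, 0.001, 0.001]
ft_force: [-0.5, 0.0, 6.6]
grip_width: 0.0445
```

```bash
python3 -c "
from h import *
plan([.5907,.0491,.050],31.9)
a=grab('side','s7.png')
cv2.imwrite('pics/c7.png',cv2.resize(a['pixels'][185:260,280:360],None,fx=7,fy=7,interpolation=cv2.INTER_CUBIC)[:,:,::-1])"
```

```text
t 9.12 pos [0.5913 0.0491 0.0537] yaw(y) 31.9 f [-0.5  0.   6.6] mom [ 0.07  0.25 -0.02] w 0.0445 tilt [ 2.1e-03  7.0e-04 -1.0e+00]
shift [ 0.3 -0.5  3.7] turn [ 0.1  0.  -0. ] dist 3.7
```

View pics/c7.png

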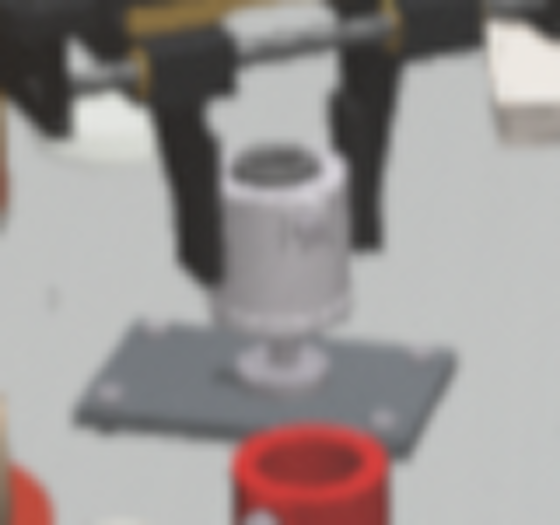

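Emit:
carry_out(series=[[0.3,-0.4,1.2,0.1,0,0,-1],[0.3,-0.4,2.4,0.1,0,0,-1],[0.3,-0.4,3.6,0.1,0,0,-1],[0.3,-0.4,4.8,0.1,0,0,-1]])

```text
time: 9.68
position: [0.5913, 0.0492, 0.0496]
tool_rot: [0.486, 0.874, 0.0, 0.001]
ft_force: [-0.7, -0.2, 8.1]
grip_width: 0.0444
```

Emit:
carry_out(series=[[0,-0.1,1.2,0,0,0,-1],[0,-0.1,2.4,0,0,0,-1],[0,-0.1,3.6,0,0,0,-1]])

```text
time: 10.05
position: [0.5913, 0.0492, 0.0467]
tool_rot: [0.486, 0.874, 0.001, 0.001]
ft_force: [-2.4, 0.5, 6.6]
grip_width: 0.0445
```

```bash
python3 -c "
from h import *
plan([.5909,.0491,.042],31.9)"
```

```text
t 10.05 pos [0.5913 0.0492 0.0467] yaw(y) 31.9 f [-2.4  0.5  6.6] mom [-0.    0.44 -0.03] w 0.0445 tilt [ 2.4e-03 -1.0e-04 -1.0e+00]
shift [ 0.2 -0.4  4.7] turn [ 0.1  0.1 -0. ] dist 4.7
```

Emit:
carry_out(series=[[0.2,-0.4,1.2,0.1,0.1,0,-1],[0.2,-0.4,2.4,0.1,0.1,0,-1],[0.2,-0.4,3.6,0.1,0.1,0,-1],[0.2,-0.4,4.8,0.1,0.1,0,-1]])

```text
time: 10.55
position: [0.5908, 0.0492, 0.0414]
tool_rot: [0.486, 0.874, 0.0, -0.0]
ft_force: [-0.2, -0.0, -1.2]
grip_width: 0.044
```

```bash
python3 -c "
from h import *
plan([.5909,.0491,.038],31.9)
a=grab('side','s8.png')
cv2.imwrite('pics/c8.png',cv2.resize(a['pixels'][185:260,280:360],None,fx=7,fy=7,interpolation=cv2.INTER_CUBIC)[:,:,::-1])"
```

```text
t 10.55 pos [0.5908 0.0492 0.0414] yaw(y) 31.9 f [-0.2 -0.  -1.2] mom [ 0.01  0.04 -0.04] w 0.0440 tilt [-5.e-04  5.e-04 -1.e+00]
shift [-0.1  0.1  3.4] turn [-0. -0. -0.] dist 3.4
```

View pics/c8.png

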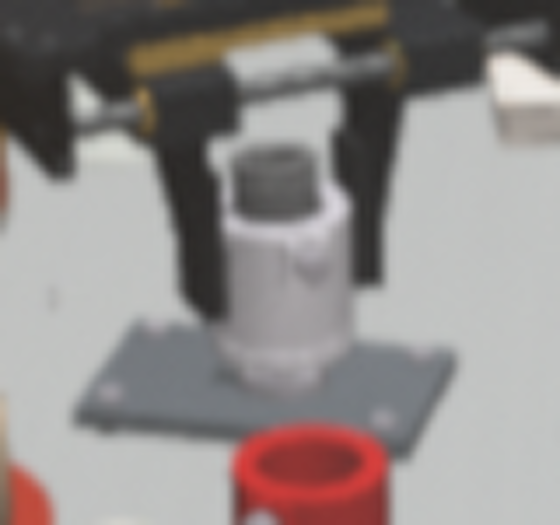

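Emit:
carry_out(series=[[0,0,1.2,0,0,0,-1],[0,0,2.4,0,0,0,-1],[0,0,3.6,0,0,0,-1],[0,0,4.2,0,0,0,-1]])

```text
time: 11.1
position: [0.5908, 0.0491, 0.0371]
tool_rot: [0.486, 0.874, 0.0, -0.0]
ft_force: [-0.2, 0.3, -2.7]
grip_width: 0.0446
```

Emit:
carry_out(series=[[0,0,0.6,0,0,0,-1],[0,0,1.2,0,0,0,-1]])

```text
time: 11.35
position: [0.5908, 0.0492, 0.0358]
tool_rot: [0.486, 0.874, 0.0, -0.0]
ft_force: [-0.8, 0.2, -1.5]
grip_width: 0.0444
```

Emit:
carry_out(series=[[0,0,0.4,0,0,0,-1],[0,0,0.8,0,0,0,-1]])

```text
time: 11.6
position: [0.5908, 0.0491, 0.0354]
tool_rot: [0.486, 0.874, 0.0, -0.0]
ft_force: [-0.5, -0.3, 3.1]
grip_width: 0.0444
```

Emit:
carry_out(series=[[0,0,0.4,0,0,0,-1],[0,0,0.8,0,0,0,-1]])

```text
time: 11.85
position: [0.5909, 0.0491, 0.0352]
tool_rot: [0.486, 0.874, 0.0, -0.0]
ft_force: [-1.6, 1.4, 5.9]
grip_width: 0.0441
```

Emit:
carry_out(series=[[0,0,0,0,0,0,0.06],[0,0,0,0,0,0,0.12],[0,0,0,0,0,0,0.2],[0,0,0,0,0,0,0.5],[0,0,0,0,0,0,0.8],[0,0,0,0,0,0,0.8]], force=10)

```text
time: 12.6
position: [0.5909, 0.0491, 0.0351]
tool_rot: [0.486, 0.874, 0.0, -0.0]
ft_force: [-0.2, -0.0, -1.1]
grip_width: 0.0732
```

```bash
python3 -c "
from h import *
plan([.5911,.0481,.12],31.9)
a=grab('side','s9.png')
cv2.imwrite('pics/c9.png',cv2.resize(a['pixels'][185:260,280:360],None,fx=7,fy=7,interpolation=cv2.INTER_CUBIC)[:,:,::-1])"
```

```text
t 12.60 pos [0.5909 0.0491 0.0351] yaw(y) 31.9 f [-0.2 -0.  -1.1] mom [ 0.02 -0.03  0.02] w 0.0732 tilt [ 0.e+00  4.e-04 -1.e+00]
shift [ -0.9  -0.4 -84.9] turn [ 0. -0. -0.] dist 84.9
```

View pics/c9.png

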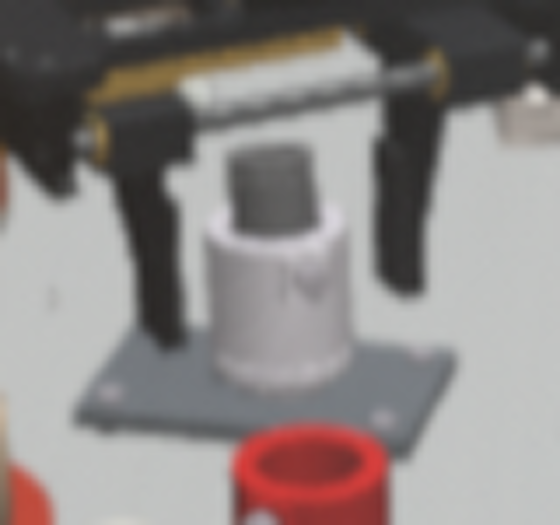

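Emit:
carry_out(series=[[-0.5,0,-15,0,0,0,0.6],[-0.5,0,-33,0,0,0,0.3],[-0.5,0,-33,0,0,0,0.1],[-0.5,0,-33,0,0,0,0]])

```text
time: 13.15
position: [0.5913, 0.0487, 0.0687]
tool_rot: [0.486, 0.874, 0.0, 0.0]
ft_force: [-0.6, 0.2, 0.1]
grip_width: 0.0483
```

```bash
python3 -c "
from h import *
plan([.5911,.0484,.068],31.9)"
```

```text
t 13.15 pos [0.5913 0.0487 0.0687] yaw(y) 31.9 f [-0.6  0.2  0.1] mom [-0.08  0.04  0.  ] w 0.0483 tilt [ 9.e-04  3.e-04 -1.e+00]
shift [-0.1 -0.3  0.7] turn [ 0.  0. -0.] dist 0.8
```

Emit:
carry_out(series=[[0,0,0.5,0,0,0,-0.2],[0,0,0.5,0,0,0,-0.3],[0,0,0.5,0,0,0,-0.5],[0,0,0.5,0,0,0,-1],[0,0,0.5,0,0,0,-1],[0,0,0.5,0,0,0,-1]], force=12)

```text
time: 13.9
position: [0.5912, 0.0487, 0.0681]
tool_rot: [0.486, 0.874, 0.0, 0.0]
ft_force: [-0.4, 0.5, 0.1]
grip_width: 0.0275
```

```bash
python3 -c "
from h import *
state()
a=grab('side','s10.png')
cv2.imwrite('pics/c10.png',cv2.resize(a['pixels'][185:260,280:360],None,fx=7,fy=7,interpolation=cv2.INTER_CUBIC)[:,:,::-1])"
```

```text
t 13.90 pos [0.5912 0.0487 0.0681] yaw(y) 31.9 f [-0.4  0.5  0.1] mom [0.01 0.04 0.05] w 0.0275 tilt [ 6.e-04  3.e-04 -1.e+00]
```

View pics/c10.png

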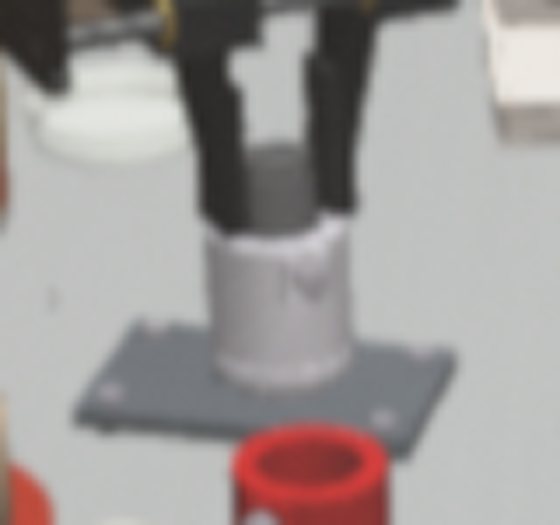

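Gripped upright. Lift straight out slowly, then check.

Emit:
carry_out(series=[[0,0,-3,0,0,0,-1],[0,0,-7,0,0,0,-1],[0,0,-12,0,0,0,-1],[0,0,-20,0,0,0,-1],[0,0,-32,0,0,0,-1],[0,0,-45,0,0,0,-1],[0,0,-60,0,0,0,-1],[0,0,-60,0,0,0,-1]])

```text
time: 14.95
position: [0.5924, 0.0486, 0.13]
tool_rot: [0.486, 0.874, 0.001, 0.002]
ft_force: [0.9, -0.1, -0.8]
grip_width: 0.0275
```

```bash
python3 -c "
from h import *
state()
a=grab('side','s11.png')
cv2.imwrite('pics/c11.png',cv2.resize(a['pixels'][150:260,270:370],None,fx=5.4,fy=5.4,interpolation=cv2.INTER_CUBIC)[:,:,::-1])"
```

```text
t 14.95 pos [0.5924 0.0486 0.13  ] yaw(y) 31.9 f [ 0.9 -0.1 -0.8] mom [-0.05  0.02 -0.  ] w 0.0275 tilt [ 4.4e-03 -1.0e-04 -1.0e+00]
```

View pics/c11.png

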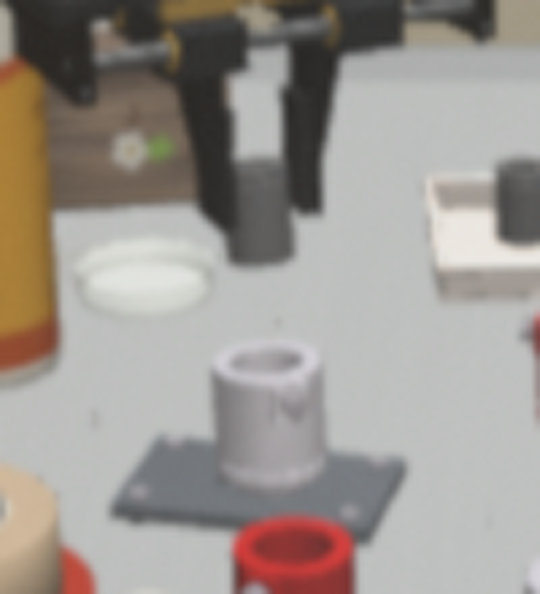

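```bash
python3 -c "
from h import *
plan([.4234,-.2412,.10],31.9)"
```

```text
t 15.00 pos [0.5917 0.0486 0.1291] yaw(y) 31.9 f [ 0.5 -0.1 -0.4] mom [-0.06  0.03  0.01] w 0.0277 tilt [ 2.6e-03  1.0e-04 -1.0e+00]
shift [-157.2 -296.1   28.7] turn [ 0.1  0.1 -0. ] dist 336.4
```

Emit:
carry_out(series=[[-20,-38,0,0,0,0,-1],[-45,-85,0,0,0,0,-1],[-70,-132,0,0,0,0,-1],[-95,-179,0,0,0,0,-1],[-120,-226,10,0,0,0,-1],[-145,-270,20,0,0,0,-1],[-157,-296,29,0.1,0.1,0,-1],[-157,-296,29,0.1,0.1,0,-1]])

```text
time: 16.0
position: [0.422, -0.2423, 0.0988]
tool_rot: [0.487, 0.873, 0.001, -0.001]
ft_force: [-0.3, 0.4, -0.5]
grip_width: 0.0275
```

Emit:
carry_out(series=[[0,0,0,0,0,0,-1],[0,0,0,0,0,0,-1]])

```text
time: 16.25
position: [0.4225, -0.2414, 0.0989]
tool_rot: [0.487, 0.873, 0.001, -0.001]
ft_force: [0.4, -0.2, -0.1]
grip_width: 0.0276
```

```bash
python3 -c "
from h import *
plan([.4234,-.2412,.03],31.9)
a=grab('side','s12.png')
b=grab('top','t12.png')
cv2.imwrite('pics/c12.png',np.hstack([cv2.resize(a['pixels'][120:220,330:430],None,fx=4,fy=4,interpolation=cv2.INTER_CUBIC),cv2.resize(b['pixels'][160:310,360:510],(400,400))])[:,:,::-1])"
```

```text
t 16.25 pos [ 0.4225 -0.2414  0.0989] yaw(y) 31.7 f [ 0.4 -0.2 -0.1] mom [-0.08 -0.02  0.02] w 0.0276 tilt [-0.0013  0.0021 -1.    ]
shift [-0.5  0.9 68.9] turn [ 0.  -0.1 -0.2] dist 68.9
```

View pics/c12.png

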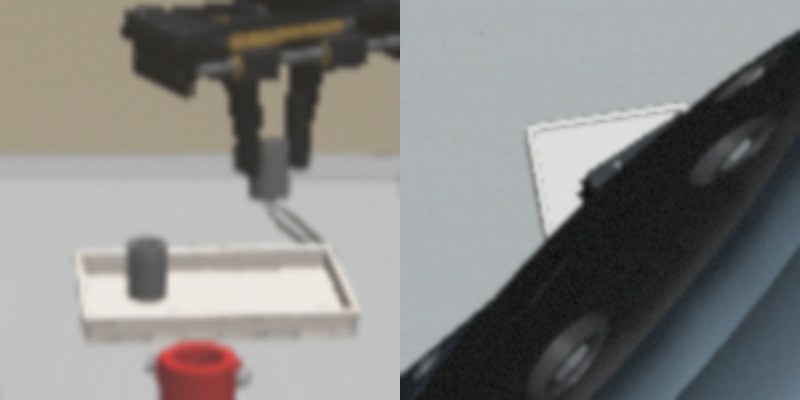

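Emit:
carry_out(series=[[0,0.5,30,0,0,0,-1],[0,0.5,55,0,0,0,-1],[0,0.5,66,0,0,0,-1],[0,0.5,70,0,0,0,-1],[0,0.5,71,0,0,0,-1],[0,0.5,71,0,0,0,-1]])

```text
time: 17.1
position: [0.4233, -0.2414, 0.0286]
tool_rot: [0.487, 0.874, 0.0, -0.0]
ft_force: [-0.2, 0.7, -1.0]
grip_width: 0.0275
```

Emit:
carry_out(series=[[0,0,1,0,0,0,-1],[0,0,2,0,0,0,-1],[0,0,3,0,0,0,-1]])

```text
time: 17.48
position: [0.4234, -0.2414, 0.0257]
tool_rot: [0.487, 0.874, 0.0, -0.0]
ft_force: [-0.1, 0.1, -0.9]
grip_width: 0.0277
```

```bash
python3 -c "
from h import *
state()
a=grab('side','s13.png')
cv2.imwrite('pics/c13.png',cv2.resize(a['pixels'][120:220,330:430],None,fx=5,fy=5,interpolation=cv2.INTER_CUBIC)[:,:,::-1])"
```

```text
t 17.48 pos [ 0.4234 -0.2414  0.0257] yaw(y) 31.8 f [-0.1  0.1 -0.9] mom [-0.03 -0.   -0.04] w 0.0277 tilt [ 1.e-04  8.e-04 -1.e+00]
```

View pics/c13.png

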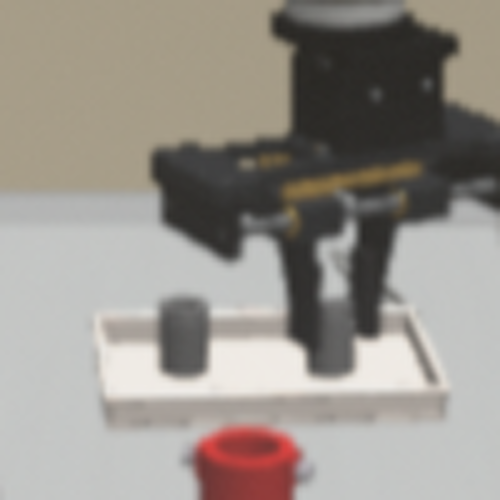

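Emit:
carry_out(series=[[0,0,0.7,0,0,0,-1],[0,0,1.4,0,0,0,-1],[0,0,1.8,0,0,0,-1]])

```text
time: 17.9
position: [0.4233, -0.2413, 0.0245]
tool_rot: [0.487, 0.874, 0.0, -0.0]
ft_force: [-1.7, 1.0, 10.5]
grip_width: 0.0276
```

Emit:
carry_out(series=[[0,0,0.5,0,0,0,-1],[0,0,1,0,0,0,-1]])

```text
time: 18.15
position: [0.4232, -0.2413, 0.0244]
tool_rot: [0.487, 0.874, 0.0, 0.0]
ft_force: [-1.5, 1.9, 13.7]
grip_width: 0.0276
```

Emit:
carry_out(series=[[0,0,-0.4,0,0,0,-1],[0,0,-0.4,0,0,0,-0.3],[0,0,-0.4,0,0,0,-0.25],[0,0,-0.4,0,0,0,-0.15],[0,0,-0.4,0,0,0,0],[0,0,-0.4,0,0,0,0.15],[0,0,-0.4,0,0,0,0.15]], force=8)

```text
time: 19.02
position: [0.4233, -0.2413, 0.0248]
tool_rot: [0.487, 0.874, 0.0, 0.0]
ft_force: [0.1, 0.5, 0.1]
grip_width: 0.049
```

```bash
python3 -c "
from h import *
state()
a=grab('side','s14.png')
cv2.imwrite('pics/c14.png',cv2.resize(a['pixels'][120:220,330:430],None,fx=5,fy=5,interpolation=cv2.INTER_CUBIC)[:,:,::-1])"
```

```text
t 19.02 pos [ 0.4233 -0.2413  0.0248] yaw(y) 31.8 f [0.1 0.5 0.1] mom [-0.08  0.02 -0.06] w 0.0490 tilt [ 4.e-04  4.e-04 -1.e+00]
```

View pics/c14.png

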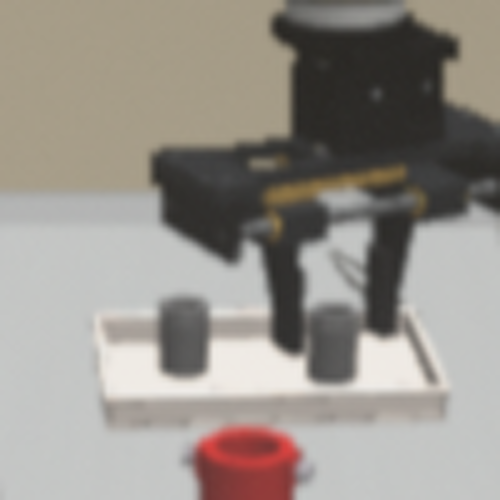

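Emit:
carry_out(series=[[0,0,-15,0,0,0,0.15],[0,0,-45,0,0,0,0.15],[0,0,-100,0,0,0,0.15],[0,0,-160,0,0,0,0.15],[0,0,-180,0,0,0,0.15],[0,0,-180,0,0,0,0.15]])

```text
time: 19.82
position: [0.424, -0.242, 0.2074]
tool_rot: [0.487, 0.874, -0.0, 0.003]
ft_force: [-0.6, -0.9, 0.2]
grip_width: 0.0505
```

```bash
python3 -c "
from h import *
plan([.33,-.40,.21],10)
"
```

```text
t 19.82 pos [ 0.424  -0.242   0.2074] yaw(y) 31.8 f [-0.6 -0.9  0.2] mom [-0.14  0.02 -0.01] w 0.0505 tilt [ 0.0046 -0.0034 -1.    ]
shift [ -84.8 -163.1   -2.5] turn [ 0.2  0.3 21.8] dist 183.9
```

Emit:
carry_out(series=[[-30,-55,0,0,0,7,0.15],[-60,-110,0,0,0,14,0.15],[-85,-163,0,0,0,22,0.15],[-85,-163,0,0,0,22,0.15],[-85,-163,0,0,0,22,0.15],[-85,-163,0,0,0,22,0.15]])

```text
time: 20.58
position: [0.3306, -0.3981, 0.2068]
tool_rot: [0.644, 0.765, 0.001, 0.002]
ft_force: [0.1, 1.1, 0.4]
grip_width: 0.0499
```

```bash
python3 -c "
from h import *
state()
a=grab('side','s15.png')
b=grab('top','t15.png')
cv2.imwrite('pics/c15.png',np.hstack([cv2.resize(a['pixels'][150:290,285:425],(400,400),interpolation=cv2.INTER_CUBIC),cv2.resize(b['pixels'][140:330,200:390],(400,400))])[:,:,::-1])"
```

```text
t 20.57 pos [ 0.3306 -0.3981  0.2068] yaw(y) 9.9 f [0.1 1.1 0.4] mom [-0.1   0.    0.01] w 0.0499 tilt [ 0.0038 -0.0012 -1.    ]
```

View pics/t15.png

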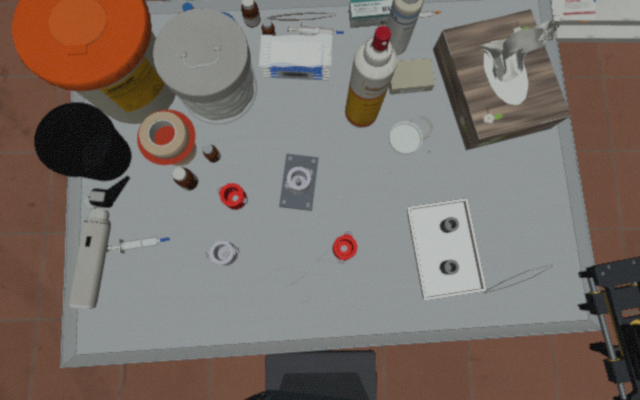

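View pics/c15.png

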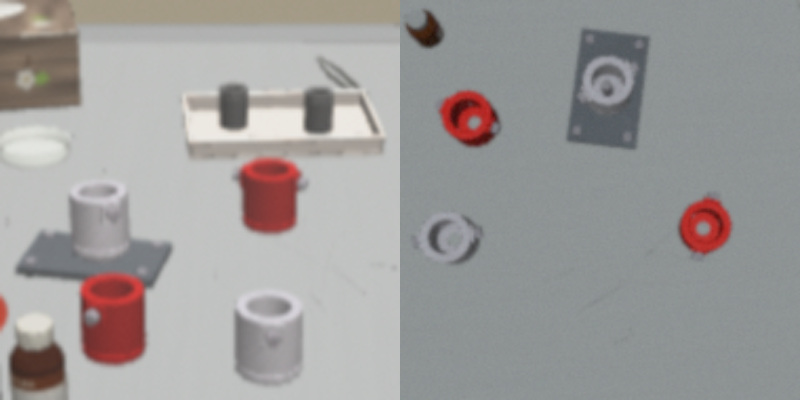

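Both views show the bucket upright on the stud (top image 299,178). The insert stands in the tray at (450,267), with the spare still at (449,225), and the bystanders have not moved. The arm is clear of everything.

```bash
python3 -c "
from h import *
print(robot.hand_in())"
```

```text
the job is handed in; nothing more can be done
None
```

I set the bucket with the stuck insert over the stud and pressed it down onto the collar. Then I lifted the freed insert out and stood it on the tray floor beside the other one. I handed the job in at about 20.6 s of the 64 s allowed.

- **Forces:** The pin went into the hole at the first try. The insert let go at a push of about 10 N. The bucket met the collar at the expected height, with about 8 N on the stand. Setting the insert down pressed it on the tray floor with up to about 14 N before I eased off and opened the fingers.
- **Last checks:** In the final side and top pictures the bucket stands upright on the stud and both inserts stand in the tray. The spare bucket, red look-alikes, bottles and dish are where they were, with the arm clear of everything.
- **Disagreements:**
  - The side and top views differed by a few mm on the bucket's y position, so I used the top view. That was close enough, because the pin went straight in.
  - A bright spot beside the stud in the top view did not match the pin tip, so I ignored it.
  - The insert touched the tray floor about 1.4 mm higher than I worked out. It looks flat and upright, so I left it.

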